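Put the chisels away in the bench tray

TASK

Put the three scattered chisels away in the bench tray: lay each flat on the pad of the same colour as the cap on its handle, squarely on the painted outline with the blade pointing the way the outline shows. The round file and the screwdriver have the same wooden handles but do not belong in the tray: leave them, the sharpening stone and the glue bottle where they are.

Things in the scene. Friction and masses are not known exactly. Their poses are not given: they have to be found in the camera images.
- chisel_red_center (a point): Loose chisel lying flat: pale wooden handle 96 mm long (x -48 to +48), 26 x 26 mm round-edged square section, red 24 mm cap on its butt end (-x), then a flat bright blade 30 mm wide, 5 mm thick, at mid-height, tip at x = +108. About 130 g, balanced within 10 mm of this point: the middle of the handle, 13 mm above its underside; x points to the blade tip, z up.
- chisel_blue_center (a point): Loose chisel lying flat: pale wooden handle 96 mm long (x -48 to +48), 26 x 26 mm round-edged square section, blue 24 mm cap on its butt end (-x), then a flat bright blade 20 mm wide, 5 mm thick, at mid-height, tip at x = +108. About 130 g, balanced within 10 mm of this point: the middle of the handle, 13 mm above its underside; x points to the blade tip, z up.
- chisel_green_center (a point): Loose chisel lying flat: pale wooden handle 96 mm long (x -48 to +48), 26 x 26 mm round-edged square section, green 24 mm cap on its butt end (-x), then a flat bright blade 12 mm wide, 5 mm thick, at mid-height, tip at x = +108. About 130 g, balanced within 10 mm of this point: the middle of the handle, 13 mm above its underside; x points to the blade tip, z up.
- pad_red: Red pad, 176 (x) x 60 x 4 mm, fixed, with a black outline of its chisel; x to the blade end. Origin: centre of its underside, 4 mm above the bench. A chisel on the outline has its handle's middle at x -30, y 0, z +17 mm. Three pads lie side by side in any order, 68 mm apart, in a fixed tray 190 x 216 mm: end walls (x = +-92) 20 mm high from the bench, sides 8 mm, level with the pads.
- pad_blue: Blue pad, 176 (x) x 60 x 4 mm, fixed, with a black outline of its chisel; x to the blade end. Origin: centre of its underside, 4 mm above the bench. A chisel on the outline has its handle's middle at x -30, y 0, z +17 mm. Three pads lie side by side in any order, 68 mm apart, in a fixed tray 190 x 216 mm: end walls (x = +-92) 20 mm high from the bench, sides 8 mm, level with the pads.
- pad_green: Green pad, 176 (x) x 60 x 4 mm, fixed, with a black outline of its chisel; x to the blade end. Origin: centre of its underside, 4 mm above the bench. A chisel on the outline has its handle's middle at x -30, y 0, z +17 mm. Three pads lie side by side in any order, 68 mm apart, in a fixed tray 190 x 216 mm: end walls (x = +-92) 20 mm high from the bench, sides 8 mm, level with the pads.
- round_file_center (a point): Round file with the same pale wooden handle and a red cap, but a dark round rod 9 mm thick in place of a blade; not a chisel, stays where it lies. Same sizes as a chisel; this point is the middle of the handle, 13 mm up, x to the rod's tip at +108 mm.
- screwdriver_center (a point): Screwdriver with the same pale wooden handle and a black cap, with a thin round shank 6 mm thick; not a chisel, stays where it lies. Same sizes as a chisel; this point is the middle of the handle, 13 mm up, x to the tip at +108 mm.
- stone_center (a point): Sharpening stone, grey on a dark wooden base, 100 (x) x 44 x 24 mm, lying loose; stays where it is. This point is its centre, 12 mm up.
- glue_center (a point): Yellow glue bottle with an orange cap, 52 mm across, 150 mm tall, standing loose; stays where it is. This point is its centre, 75 mm up.
Not all that is in view belongs to the job. Leave any purple or turquoise look-alike of the part that bears chisel_green_center alone.

How it is judged:
By the outcome, as a careful person would: the job done as asked, in the order asked, and still so for the second after the job is handed in, with the robot touching nothing.
It also fails if it takes over 80 s, if anything falls off the work surface, if the arm or the gripper's body presses on something with over 40 N, if the wrist force passes 120 N, or if a joint passes its speed limit or range.

ROBOT

A 7-joint arm with a two-finger parallel gripper is mounted at the origin on the work surface. World frame = base frame: x ahead of the robot, y to its left, z up, the work surface at z = 0. Lengths are in m, angles in rad, forces in N, time in s.
With the tool pointing down it reaches from about 0.4 to 0.85 m from the base axis. Payload 4.5 kg.
Tool frame: the origin (TCP) lies between the finger pads; the fingertips stand 19 mm ahead of it and the grasp point (between the pads) is the TCP (r.nose_length is the distance from the TCP to the fingertips, in m); z points along the fingers, x is the direction in which the jaws open and shut, and the axes are right-handed (so a half turn about z gives the same grasp; the last joint's range is limited). The gripper opens to 88 mm and grips with 3 to 60 N. Pads are 18 mm wide; open, the fingers measure 123 mm over their backs; the gripper's body (75 mm by 187 mm) begins 45 mm behind the grasp point.
Start: joints at [-1.093, 0.689, -0.195, 1.565, 0.157, 0.902, -0.215], TCP at [0.268, 0.564, 0.258] pointing down, gripper open.
Joint ranges: [-3.01, 3.01], [-0.46, 2.08], [-1.47, 1.51], [0.13, 2.56], [-1, 4.14], [0.04, 2.09], [-2.66, 2.66]. Speed limits (rad/s): [2.57, 2.57, 3.14, 3.14, 3.14, 3.14, 3.14].

INTERFACE

Orientations are given as a unit quaternion [x, y, z, w].
In Python, from plant import get_state, vision, r gives the robot as it stands.
- The arm moves only by the tool play_rows, never from a script. Its argument "deltas" is a list that holds one entry, the list of rows, each a list of 7 numbers: the gripper command: -1 is fully open, 1 is shut, values between are in proportion, then the shift along the tool's x, y, z normalised to -1 to 1, where 1 is 300 mm, then the turn, a rotation vector about the tool's x, y, z normalised to -1 to 1, where 1 is pi rad. A call has 1 to 5 rows; each row is the pose to reach, as a shift and turn from the pose measured when the call began, along the tool's axes at that moment, turning the shorter way round; what a row does not reach only later rows make up. A row lasts 1/8 s, in which the tool goes at most 62.5 mm and 10.7 degrees, less where a joint would pass 70% of its speed; a pose out of reach is approached as far as the arm can. A call with a number of a shift or a turn outside -1 to 1 is refused whole. A call with a gripper value outside its range is refused whole. The fingers move at their own pace and stop on an object; "force" is the grip in N (left out, the last holds). Time passes only in rows, so rows that repeat a pose let the fingers close. It gives the time, the measured TCP pose, the force and the opening at its end, in the units of the state.
- get_state(): the state, without advancing time (a new reading comes with each control period).
- vision.snapshot(name): name is "scene" or "top" or "wrist"; returns the picture (420x560x3 uint8, red, green, blue); there is no depth.
- vision.camera_model(name): a dict with "vfov" (degrees; the focal length in pixels is half the picture's height over the tangent of half this angle, whatever the lens; pixels are square), "cx", "cy" (the principal point, pixels), "k1" (the pictures are not rectified: a ray, as slopes to the right and down, at radius r is drawn at 1 + k1 r^2 times it, then the intrinsics apply), "world_to_cam" (4x4, takes a point from world to camera coordinates). Camera axes: x right, y up, looking along -z (the intrinsics and any distortion apply to the point x, -y, -z); pixel columns grow to the right and rows downward; lengths in m; the calibration is good to about 2 mm. A picture is of the moment at which its call begins: read the wrist's pose just before it. camera_model takes no time and is no camera call; for the wrist camera it gives the pose at the moment of the call.
- r.finish_job(): hands the job in, once; it reports no verdict.
The state is a dict: "clock": time; "q": joint angles; "qd": joint speeds; "joint_torque": joint torques, N m; "tool_pos": TCP position; "eef_rot": TCP orientation; "contact_force": force on the tool from outside, world axes, zero at the start; "moment": the same for the moment, N m; "opening": opening from 0.0 (shut) to 1.0 (fully open).
Only numpy, scipy, OpenCV 4.12 (cv2) and the standard library are available. Lean on these libraries where they do the work, as an engineer would, in place of code of your own. Each camera call takes 0.05 s, during which the arm holds its last target.

## Working session

There is one attempt and no reset: what is moved stays moved. The work goes in short steps, Python scripts to look and compute and a tool call to move; the robot and the scene stay as the last step left them, time stands still between calls to the robot, and variables do not carry over. Pictures are saved under pics/ and viewed, and the job is handed in when it is done.

Besides the shell and the picture viewer there is one more tool, called after "Emit:" by a JSON object that holds its "fn" and its "kwargs". play_rows: Moves the arm, as the interface text tells. Scaled input: -1 to 1 covers 300 mm each way for a shift and pi rad each way for a turn. Its arguments: {"type":"object","properties":{"deltas":{"type":"array"},"force":{"type":"number"}},"required":["deltas"]}

```bash
ls; mkdir -p pics
python3 - <<'E'
from plant import get_state, vision, r
import cv2
s=get_state();print(s['clock'],s['tool_pos'],s['eef_rot'],s['opening'],r.nose_length)
for n in ['top','scene']:
    im=vision.snapshot(n);cv2.imwrite(f'pics/{n}0.png',im[:,:,::-1]);m=vision.camera_model(n);print(n,m)
E
```

```text
pics
0.0 [0.26811344 0.56390314 0.25692416] [ 8.45346002e-01  5.34218408e-01 -7.37591979e-04  5.35281678e-04] 1.001102481955398 0.019
top {'vfov': 45.51734842638074, 'cx': 277.710579810569, 'cy': 209.75977470121074, 'k1': -0.0038063869826958406, 'world_to_cam': array([[ 0.01604421, -0.99973442,  0.01654279,  0.03588709],
       [ 0.99309466,  0.01785628,  0.11594889, -0.52200709],
       [-0.11621349,  0.01456824,  0.99311741, -1.50249326],
       [ 0.        ,  0.        ,  0.        ,  1.        ]])}
scene {'vfov': 48.68922250090745, 'cx': 272.8909505520012, 'cy': 209.55224709318534, 'k1': -0.10883345077572679, 'world_to_cam': array([[-0.7540974 ,  0.65631024,  0.02437171,  0.36801871],
       [-0.40211174, -0.49072853,  0.77297585,  0.18350277],
       [ 0.51927186,  0.57309892,  0.63396716, -1.51265508],
       [ 0.        ,  0.        ,  0.        ,  1.        ]])}
```

View pics/top0.png

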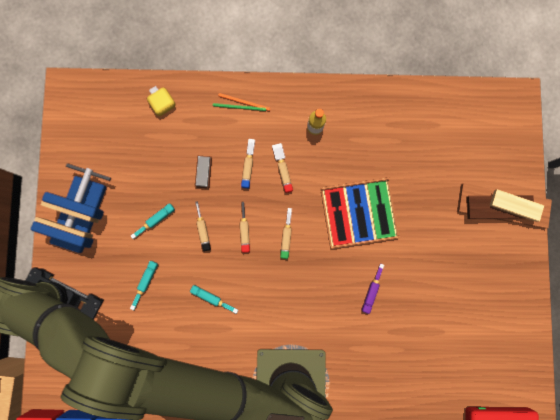

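View pics/scene0.png

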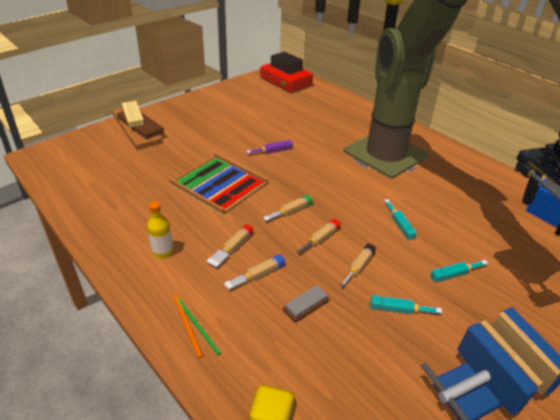

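The top view gives these candidates:

| Item | Pixel |
|---|---|
| Red chisel | (284,170) |
| Blue chisel | (247,165) |
| Green chisel | (286,236) |
| Round file with red cap (look-alike) | (244,230) |
| Screwdriver with black cap (look-alike) | (203,228) |
| Turquoise look-alikes | (153,221), (145,285), (213,299) |
| Purple look-alike | (373,290) |

The tray is at (359,214). I'll check these in a close crop.

Run:
```python
import cv2
im=cv2.imread('pics/top0.png')[130:275,185:405]
cv2.imwrite('pics/crop0.png',cv2.resize(im,(792,522),interpolation=cv2.INTER_CUBIC))
```

```text
(no output)
```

View pics/crop0.png

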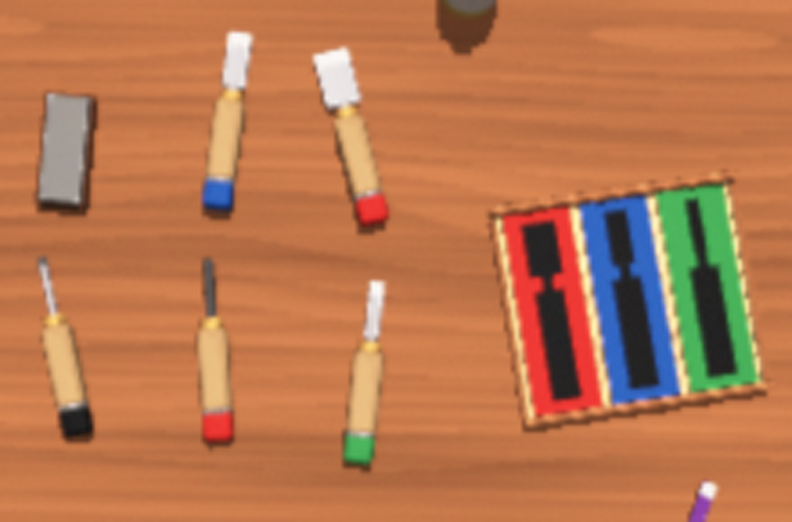

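The crop confirms the choices: bright wide, medium and narrow blades with red, blue and green caps. The file (dark rod) and screwdriver (black cap) are distinct from them. Pads run red, blue, green from left to right, blade end up in the image.

```bash
cat > h.py <<'E'
import numpy as np, cv2
from scipy.spatial.transform import Rotation as R
def ray(m,uv,z,H=420):
    uv=np.atleast_2d(uv).astype(float)
    f=H/2/np.tan(np.radians(m['vfov']/2))
    K=np.array([[f,0,m['cx']],[0,f,m['cy']],[0,0,1]])
    # iterate for k1: drawn = p*(1+k1 r^2)
    n=cv2.undistortPoints(uv[:,None],K,np.array([m['k1'],0,0,0,0.]))[:,0]
    d=np.c_[n[:,0],-n[:,1],-np.ones(len(n))]
    T=np.linalg.inv(m['world_to_cam']); o=T[:3,3]; D=d@T[:3,:3].T
    t=(z-o[2])/D[:,2]
    return (o+D*t[:,None])[:,:2]
def proj(m,P,H=420):
    P=np.atleast_2d(P);f=H/2/np.tan(np.radians(m['vfov']/2))
    c=np.c_[P,np.ones(len(P))]@m['world_to_cam'].T
    x=c[:,0]/-c[:,2];y=-c[:,1]/-c[:,2];k=1+m['k1']*(x*x+y*y)
    return np.c_[m['cx']+f*x*k,m['cy']+f*y*k]
def masks(im):
    h=cv2.cvtColor(im,cv2.COLOR_RGB2HSV);H,S,V=[h[...,i].astype(int) for i in range(3)]
    return dict(red=((H<4)|(H>174))&(S>190)&(V>120), blue=(H>100)&(H<125)&(S>140)&(V>80),
      green=(H>45)&(H<80)&(S>120)&(V>70), wood=(H>10)&(H<24)&(S>60)&(S<150)&(V>150),
      bright=(S<50)&(V>170), black=(V<60))
def blobs(mk,amin=20):
    n,l,st,c=cv2.connectedComponentsWithStats(mk.astype(np.uint8))
    return [(tuple(st[i][:4]),st[i][4],c[i],l==i) for i in range(1,n) if st[i][4]>=amin]
def go(s,target,yaw_axis=None):
    "normalised row for world target pos and rotation R target"
    q=R.from_quat(s['eef_rot']); d=q.inv().apply(np.array(target)-s['tool_pos'])/0.3
    return d
def row(s,target,Rt):
    q=R.from_quat(s['eef_rot'])
    return np.r_[q.inv().apply(np.array(target)-s['tool_pos'])/.3,(q.inv()*Rt).as_rotvec()/np.pi]
def down(jaw): # jaw angle of tool x in world
    x=np.array([np.cos(jaw),np.sin(jaw),0]);z=np.array([0,0,-1.]);y=np.cross(z,x)
    return R.from_matrix(np.c_[x,y,z])
E
python3 - <<'E'
from h import *
from plant import vision
im=cv2.imread('pics/top0.png')[:,:,::-1].copy();m=vision.camera_model('top')
M=masks(im)
for k in M:
    for b in blobs(M[k]):
        if 180<b[2][0]<400 and 80<b[2][1]<330:
            ys,xs=np.nonzero(b[3]);p=np.c_[xs,ys].astype(np.float32)
            z={'wood':.026,'bright':.0155,'black':.008}.get(k,.025 if b[1]<300 else .008)
            w=ray(m,p,z);c=w.mean(0);e,v=np.linalg.eigh(np.cov(w.T));a=v[:,1]*np.sign(v[0,1])
            print(k,b[0],b[1],c.round(4),np.degrees(np.arctan2(a[1],a[0])).round(1),np.sqrt(12*e).round(4))
E
```

```text
red (np.int32(284), np.int32(185), np.int32(9), np.int32(7)) 52 [0.5897 0.0141] -85.1 [0.02  0.025]
red (np.int32(325), np.int32(188), np.int32(26), np.int32(57)) 569 [ 0.5068 -0.1424] 9.6 [0.0679 0.1839]
red (np.int32(242), np.int32(245), np.int32(8), np.int32(8)) 50 [0.4011 0.1413] -72.1 [0.0195 0.0236]
blue (np.int32(242), np.int32(181), np.int32(7), np.int32(7)) 48 [0.6004 0.1468] 39.1 [0.0208 0.022 ]
blue (np.int32(347), np.int32(185), np.int32(26), np.int32(57)) 664 [ 0.5218 -0.2089] 9.5 [0.0654 0.1812]
green (np.int32(213), np.int32(104), np.int32(53), np.int32(7)) 135 [0.8456 0.1707] 85.9 [0.0086 0.165 ]
green (np.int32(368), np.int32(181), np.int32(27), np.int32(58)) 696 [ 0.5362 -0.2755] 9.2 [0.0637 0.1841]
green (np.int32(281), np.int32(252), np.int32(8), np.int32(7)) 51 [0.3843 0.0221] 81.4 [0.02   0.0231]
wood (np.int32(271), np.int32(142), np.int32(13), np.int32(6)) 22 [0.7282 0.0498] -83.2 [0.0161 0.0467]
wood (np.int32(242), np.int32(154), np.int32(11), np.int32(25)) 189 [0.6534 0.1419] -7.4 [0.025  0.0737]
wood (np.int32(278), np.int32(159), np.int32(13), np.int32(25
[... 1031 characters left out ...]
int32(13), np.int32(16)) 143 [0.7071 0.0464] 15.3 [0.0292 0.0494]
bright (np.int32(196), np.int32(204), np.int32(4), np.int32(13)) 20 [0.5197 0.2911] 14.9 [0.0048 0.0412]
bright (np.int32(286), np.int32(208), np.int32(5), np.int32(16)) 54 [0.5056 0.0112] -4.9 [0.0105 0.0486]
black (np.int32(376), np.int32(186), np.int32(13), np.int32(48)) 238 [ 0.5134 -0.2807] 9.7 [0.0195 0.1322]
black (np.int32(354), np.int32(189), np.int32(13), np.int32(48)) 262 [ 0.5119 -0.212 ] 9.7 [0.0188 0.148 ]
black (np.int32(331), np.int32(192), np.int32(15), np.int32(48)) 288 [ 0.5091 -0.1433] 9.7 [0.0208 0.157 ]
black (np.int32(202), np.int32(243), np.int32(8), np.int32(8)) 52 [0.405  0.2633] -84.7 [0.0214 0.0229]
```

```bash
cat >> h.py <<'E'
def show(wps):
    from plant import get_state
    s=get_state()
    x=R.from_quat(s['eef_rot']).as_matrix()[:,0]
    print('t',round(s['clock'],2),'pos',np.round(s['tool_pos'],4),'jaw',np.degrees(np.arctan2(x[1],x[0])).round(2),'open',round(s['opening'],3),'F',np.round(s['contact_force'],1))
    for p,j in wps: print(np.round(row(s,p,down(np.radians(j))),4).tolist())
E
python3 - <<'E'
from h import *
from plant import vision
im=cv2.imread('pics/top0.png')[:,:,::-1].copy();m=vision.camera_model('top')
M=masks(im)
for k in ['red','blue','green']:
    for b in blobs(M[k],500):
        ys,xs=np.nonzero(b[3]);w=ray(m,np.c_[xs,ys],.008).astype(np.float32)
        c,sz,a=cv2.minAreaRect((w*1000));print(k,np.round(c,1),np.round(sz,1),a)
show([((.42,.0187,.18),85),((.42,.0187,.3),85)])
E
```

```text
red [ 508.3 -142.2] [175.1  55.2] 9.463591575622559
red [ -78.7 -643.2] [ 28.8 202.2] 0.5676662921905518
blue [565.9 679.1] [165.3 101.4] 72.55681610107422
blue [ 520.  -209.7] [172.9  56. ] 9.411698341369629
green [ 531.  -276.4] [175.   55.4] 9.749679565429688
t 0.1 pos [0.2682 0.564  0.257 ] jaw 64.58 open 1.002 F [ 1.  -0.1  0.5]
[-1.4239, 1.2373, 0.2591, -0.0001, 0.0005, -0.1135]
[-1.4245, 1.2373, -0.1409, -0.0001, 0.0005, -0.1135]
```

Emit:
{"fn": "play_rows", "kwargs": {"deltas": [[[-1,-0.71,0.62,0.05,0,0,-0.06],[-1,-0.71,0.62,0.05,0,0,-0.06],[-1,-0.71,0.62,0.05,0,0,-0.06],[-1,-0.71,0.62,0.05,0,0,-0.06],[-1,-0.71,0.62,0.05,0,0,-0.06]]], "force": 20}}

```text
clock: 0.72
tool_pos: [0.3451, 0.2877, 0.242]
eef_rot: [0.792, 0.61, -0.002, 0.001]
contact_force: [0.6, -0.2, 0.5]
opening: 1.003
```

```bash
python3 -c "
from h import *
show([((.42,.0187,.17),85)])"
```

```text
t 0.72 pos [0.3451 0.2877 0.242 ] jaw 75.18 open 1.003 F [ 0.6 -0.2  0.5]
[-0.8017, 0.4706, 0.2437, -0.0002, 0.0015, -0.0546]
```

Emit:
{"fn": "play_rows", "kwargs": {"deltas": [[[-1,-0.8,0.47,0.24,0,0.0015,-0.055],[-1,-0.8,0.47,0.24,0,0.0015,-0.055],[-1,-0.8,0.47,0.24,0,0.0015,-0.055],[-1,-0.8,0.47,0.24,0,0.0015,-0.055],[-1,-0.8,0.47,0.24,0,0.0015,-0.055]]]}}

```text
clock: 1.35
tool_pos: [0.4199, 0.0162, 0.1703]
eef_rot: [0.738, 0.675, -0.001, -0.0]
contact_force: [-0.5, 1.8, 0.3]
opening: 1.0
```

```bash
cat > w.py <<'E'
import sys
from h import *
from plant import vision,get_state
show([])
im=vision.snapshot('wrist');m=vision.camera_model('wrist');cv2.imwrite(f'pics/{sys.argv[1]}.png',im[:,:,::-1])
import pickle;pickle.dump(m,open(f'pics/{sys.argv[1]}.pkl','wb'))
M=masks(im)
for k in M:
  for b in blobs(M[k],150):
    ys,xs=np.nonzero(b[3]);p=np.c_[xs,ys]
    z={'wood':.026,'bright':.0155,'black':.008}.get(k,.025)
    w=ray(m,p,z).astype(np.float32);c,sz,a=cv2.minAreaRect(w*1000)
    print(k,[int(v) for v in b[0]],int(b[1]),'mean',(w.mean(0)*1000).round(1),'rect',np.round(c,1),np.round(sz,1),round(a,1))
E
python3 w.py w1
```

```text
t 1.35 pos [0.4199 0.0162 0.1703] jaw 84.91 open 1.0 F [-0.5  1.8  0.3]
red [406, 157, 34, 30] 799 mean [403. 135.] rect [402.7 133.7] [23.6 27.1] 1.5
red [61, 213, 77, 84] 2404 mean [ 442.7 -147.2] rect [ 450.7 -145. ] [67.3 57. ] 10.0
red [119, 333, 62, 41] 1023 mean [ 558.9 -119.1] rect [ 556.9 -127.2] [45.1 55.7] 9.7
red [277, 361, 25, 9] 152 mean [579.6  10. ] rect [578.3   9. ] [23.2  9.2] 84.7
blue [0, 232, 63, 25] 893 mean [ 435.3 -205.5] rect [ 433.9 -209.5] [57.5 22.4] 85.0
blue [412, 356, 22, 13] 157 mean [590.1 136.7] rect [587.6 138.2] [20.9 13.7] 84.0
green [267, 150, 29, 28] 756 mean [385.5  18.7] rect [385.2  18.7] [22.9 21.9] 84.6
wood [266, 180, 31, 80] 2089 mean [432.3  13.8] rect [432.9  13.9] [24.3 69.7] 83.8
wood [412, 186, 32, 80] 2063 mean [450.2 139. ] rect [450.7 138.7] [68.7 24.7] 4.5
wood [121, 211, 21, 47] 157 mean [ 433.9 -115.5] rect [ 433.1 -115.7] [43.3  4.1] 9.2
bright [273, 268, 13, 30] 366 mean [495.6   7.2] rect [495.2   7. ] [11.2 29.4] 84.7
black [535, 147, 25, 32] 656 mean [408.4 252.4] rect [409.4 251.2] [28.2 21.2] 6.5
black [0, 229, 560, 191] 43346 mean [584.8 -75.5] rect [5.559e+02 5.000e-01] [621.8 222.3] 84.8
black [368, 249, 192, 120] 13505 mean [547.6 199. ] rect [548.8 190.5] [208.7 130.3] 83.8
```

View pics/w1.png

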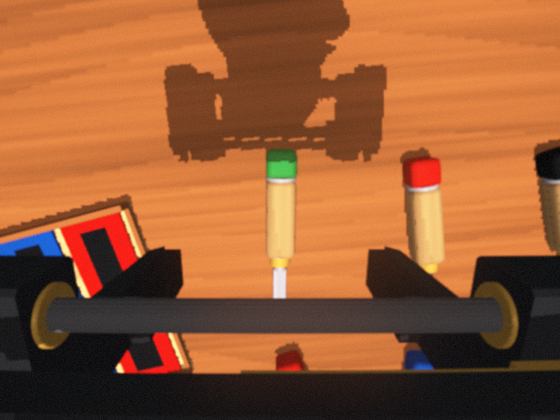

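The wrist picture shows the green chisel upright at (281,205), between the open fingers' columns. The file is at (423,210), well to the right, and the tray is at the left edge. The top and wrist readings differ by about 4 mm in y, and closing the jaws will centre that. I'll descend next.

```bash
python3 -c "
from h import *
show([((.421,.0165,.07),84.3),((.421,.0165,.022),84.3)])"
```

```text
t 1.4 pos [0.4202 0.0109 0.1694] jaw 84.5 open 0.998 F [ 1.5 -4.8 -0.5]
[0.0206, 0.0018, 0.3312, -0.0009, 0.0018, 0.0011]
[0.0215, 0.0023, 0.4912, -0.0009, 0.0018, 0.0011]
```

The arm was still settling when I took that picture, and I read the camera pose after the snapshot, so the wrist y readings are about 5 mm off. Correcting for that, they agree with the top view at y ≈ 0.019. I'll read the model before each snapshot from now on.

```bash
sed -i "s/^im=vision.snapshot('wrist');m=vision.camera_model('wrist');/m=vision.camera_model('wrist');im=vision.snapshot('wrist');/" w.py; python3 -c "
from h import *
show([((.421,.019,.07),84.5),((.421,.019,.022),84.5)])"
```

```text
t 1.4 pos [0.4202 0.0109 0.1694] jaw 84.5 open 0.998 F [ 1.5 -4.8 -0.5]
[0.0289, 0.001, 0.3312, -0.0009, 0.0018, 0.0]
[0.0298, 0.0015, 0.4912, -0.0009, 0.0018, 0.0]
```

Emit:
{"fn": "play_rows", "kwargs": {"deltas": [[[-1,0.029,0.001,0.2,-0.001,0.002,0],[-1,0.029,0.001,0.33,-0.001,0.002,0],[-1,0.029,0.001,0.33,-0.001,0.002,0],[-1,0.029,0.001,0.33,-0.001,0.002,0],[-1,0.029,0.001,0.33,-0.001,0.002,0]]]}}

```text
clock: 2.02
tool_pos: [0.4208, 0.0195, 0.0698]
eef_rot: [0.74, 0.673, 0.0, -0.0]
contact_force: [-0.2, 0.4, -0.5]
opening: 1.002
```

```bash
python3 w.py w2; python3 -c "
from h import *
show([((.421,.019,.022),84.5)])"
```

```text
t 2.02 pos [0.4208 0.0195 0.0698] jaw 84.54 open 1.002 F [-0.2  0.4 -0.5]
red [460, 169, 64, 49] 2488 mean [401.3 138. ] rect [401.1 137.3] [26.3 34. ] 4.3
green [255, 160, 47, 45] 1958 mean [384.6  24.5] rect [384.5  24.6] [24.1 23.2] 84.5
wood [255, 210, 45, 89] 3496 mean [424.8  20.7] rect [424.8  20.5] [24.1 51.8] 84.4
wood [476, 214, 47, 42] 1501 mean [426.9 143.1] rect [426.8 142.5] [24.5 25.8] 5.7
bright [476, 214, 42, 10] 215 mean [419.5 148. ] rect [419.4 147.3] [ 4.6 23.8] 0.7
bright [268, 334, 19, 37] 647 mean [494.7  13.6] rect [494.8  13.8] [11.4 26.9] 84.3
black [0, 248, 560, 172] 37713 mean [513.4 -26.3] rect [493.9  16.5] [407.5 133.3] 84.5
black [371, 257, 189, 112] 10385 mean [484.3 152.3] rect [485.8 141.3] [133.7  81.3] 85.1
t 2.08 pos [0.4207 0.0194 0.0699] jaw 84.53 open 1.004 F [-0.   0.5 -0.7]
[-0.0015, 0.0012, 0.1596, -0.0002, -0.0003, 0.0002]
```

View pics/w2.png

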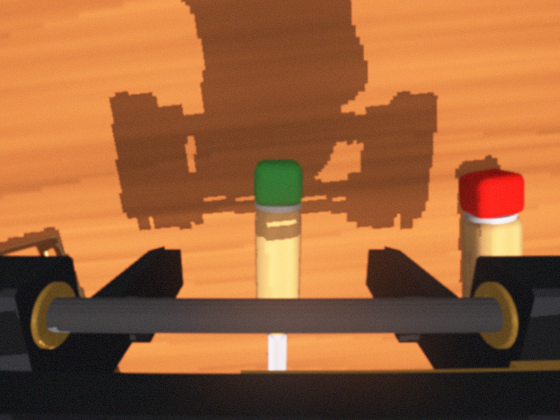

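It shows the green chisel centred at column 278 between the fingers (182 to 367). The file is clear at 490. I'll descend and close.

Emit:
{"fn": "play_rows", "kwargs": {"deltas": [[[-1,0.004,0.001,0.12,0,0,0],[-1,0.004,0.001,0.16,0,0,0],[-1,0.004,0.001,0.16,0,0,0],[1,0.004,0.001,0.16,0,0,0],[1,0.004,0.001,0.16,0,0,0]]], "force": 25}}

```text
clock: 2.7
tool_pos: [0.4212, 0.0205, 0.0224]
eef_rot: [0.74, 0.673, -0.0, 0.0]
contact_force: [0.3, -0.0, 0.6]
opening: 0.797
```

Emit:
{"fn": "play_rows", "kwargs": {"deltas": [[[1,0,0,0,0,0,0],[1,0,0,0,0,0,0],[1,0,0,0,0,0,0]]], "force": 25}}

```text
clock: 3.08
tool_pos: [0.4213, 0.0205, 0.0225]
eef_rot: [0.74, 0.673, -0.0, 0.0]
contact_force: [-0.5, -0.4, -0.2]
opening: 0.456
```

```bash
python3 -c "
from h import *
show([])"
```

```text
t 3.08 pos [0.4213 0.0205 0.0225] jaw 84.57 open 0.456 F [-0.5 -0.4 -0.2]
```

Emit:
{"fn": "play_rows", "kwargs": {"deltas": [[[1,0,0,0,0,0,0],[1,0,0,0,0,0,0],[1,0,0,0,0,0,0],[1,0,0,-0.15,0,0,0],[1,0,0,-0.3,0,0,0]]], "force": 25}}

```text
clock: 3.7
tool_pos: [0.4255, 0.0178, 0.093]
eef_rot: [0.74, 0.672, 0.0, 0.008]
contact_force: [1.4, 0.3, -2.6]
opening: 0.293
```

```bash
python3 -c "
from h import *
# place TCP: pad mid -30 along, plus TCP offset +0.8mm
c,s=np.cos(np.radians(9.6)),np.sin(np.radians(9.6))
for n,p in dict(red=(508.3,-142.2),blue=(520,-209.7),green=(531,-276.4)).items(): print(n,p[0]-30*c,p[1]-30*s)
show([((.502,-.281,.13),99.6)])"
```

```text
red 478.72011888788484 -147.20306240148307
blue 490.4201188878848 -214.70306240148307
green 501.4201188878848 -281.40306240148306
t 3.7 pos [0.4255 0.0178 0.093 ] jaw 84.46 open 0.293 F [ 1.4  0.3 -2.6]
[-0.9678, 0.3513, -0.1096, 0.0034, 0.0036, -0.0841]
```

Emit:
{"fn": "play_rows", "kwargs": {"deltas": [[[1,-0.97,0.35,-0.11,0.003,0.004,-0.084],[1,-0.97,0.35,-0.11,0.003,0.004,-0.084],[1,-0.97,0.35,-0.11,0.003,0.004,-0.084],[1,-0.97,0.35,-0.11,0.003,0.004,-0.084],[1,-0.97,0.35,-0.11,0.003,0.004,-0.084]]]}}

```text
clock: 4.32
tool_pos: [0.4891, -0.2328, 0.1234]
eef_rot: [0.646, 0.764, 0.001, -0.001]
contact_force: [0.6, -0.3, -1.4]
opening: 0.292
```

Emit:
{"fn": "play_rows", "kwargs": {"deltas": [[[1,0,0,0,0,0,0],[1,0,0,0,0,0,0]]]}}

```text
clock: 4.58
tool_pos: [0.4883, -0.2324, 0.1229]
eef_rot: [0.646, 0.763, 0.001, -0.001]
contact_force: [-0.6, 0.3, -1.7]
opening: 0.293
```

```bash
python3 w.py w3;python3 -c "
from h import *
show([((.502,-.281,.13),99.6)])"
```

```text
t 4.58 pos [ 0.4883 -0.2324  0.1229] jaw 99.53 open 0.293 F [-0.6  0.3 -1.7]
red [345, 145, 88, 135] 5360 mean [ 458.8 -157.7] rect [ 470.9 -155. ] [97.5 54.5] 9.8
red [514, 356, 24, 14] 276 mean [573.6  -9.7] rect [573.  -10.1] [12.6 19. ] 8.0
blue [260, 145, 79, 107] 2793 mean [ 457.7 -211.7] rect [ 470.4 -218.2] [75.2 52.9] 9.6
blue [304, 336, 28, 17] 274 mean [ 584.4 -182. ] rect [ 584.4 -181.7] [21.  14.1] 78.4
green [165, 145, 141, 113] 8634 mean [ 475.2 -262.5] rect [ 479.7 -259.9] [79.9 94.4] 9.5
green [215, 334, 31, 20] 397 mean [ 594.6 -247.6] rect [ 592.5 -250. ] [17.4 24.2] 9.6
wood [129, 73, 39, 25] 234 mean [ 410.4 -324.5] rect [ 409.5 -327.5] [22.8 12.9] 75.7
wood [86, 90, 79, 22] 444 mean [ 424.1 -337.5] rect [ 424.4 -340.5] [ 7.  50.4] 0.6
wood [86, 117, 44, 16] 167 mean [ 440.5 -349.6] rect [ 440.5 -350.9] [ 6.  28.5] 0.3
wood [246, 143, 13, 29] 289 mean [ 445.9 -254.1] rect [ 446.4 -254.2] [18.5  7.9] 9.5
wood [339, 143, 14, 62] 492 mean [ 442.6 -191.2] rect [ 447.2 -190.5] [41.5  7.4] 10.0
wood [245, 237, 60, 61] 3251 mean [ 522.9 -226.2] rect [ 522.7 -226.3] [47.
[... 313 characters left out ...]
311.9] rect [ 489.4 -311.7] [80.9  3. ] 9.7
bright [335, 191, 13, 73] 576 mean [ 487.1 -182.3] rect [ 487.9 -182.2] [55.7  7.3] 9.1
bright [261, 235, 33, 7] 184 mean [ 503.5 -227.4] rect [ 503.3 -227.6] [ 4.7 23.8] 9.5
black [189, 160, 34, 24] 661 mean [ 463.4 -287. ] rect [ 464.1 -286.8] [16.8 24.1] 9.4
black [283, 160, 33, 27] 452 mean [ 450.  -218.4] rect [ 454.  -219.7] [19.1 23.4] 9.6
black [0, 247, 560, 173] 41347 mean [ 628.  -244.2] rect [ 597.4 -207.2] [172.  522.9] 9.3
black [333, 271, 164, 98] 9833 mean [561.8 -92.1] rect [ 559.5 -102.6] [ 86.2 135. ] 13.1
t 4.62 pos [ 0.4885 -0.2312  0.1231] jaw 99.67 open 0.289 F [-0.2  0.2 -1.8]
[-0.1712, 0.0165, -0.0238, -0.0, -0.0012, 0.0004]
```

View pics/w3.png

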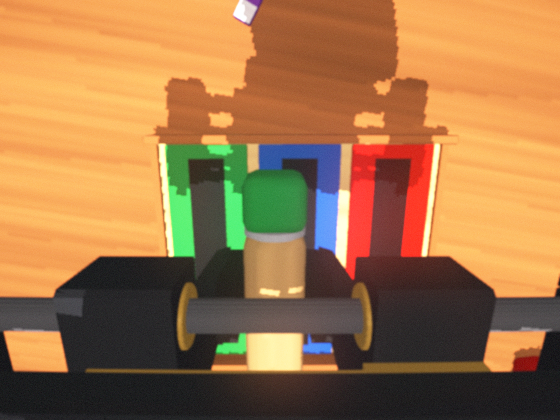

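The picture shows the green chisel held square, with its cap at (275,200). The pads below run green (205), blue (300) and red (393) from left to right, and the outlines' butt edges are at row 160. The wrist and top readings of the outline agree to about 1.5 mm.

Emit:
{"fn": "play_rows", "kwargs": {"deltas": [[[1,-0.17,0.014,0,0,-0.001,0],[1,-0.17,0.014,0.1,0,-0.001,0],[1,-0.17,0.014,0.2,0,-0.001,0],[1,-0.17,0.014,0.2,0,-0.001,0],[1,-0.17,0.014,0.2,0,-0.001,0]]]}}

```text
clock: 5.25
tool_pos: [0.5019, -0.279, 0.0637]
eef_rot: [0.644, 0.765, 0.001, -0.0]
contact_force: [0.4, 0.6, -1.0]
opening: 0.292
```

```bash
python3 w.py w4 | grep -E "^t|green|black|pad";python3 -c "
from h import *
show([((.5025,-.281,.0315),99.6)])"
```

```text
t 5.25 pos [ 0.5019 -0.279   0.0637] jaw 99.83 open 0.292 F [ 0.4  0.6 -1. ]
green [219, 140, 108, 110] 9757 mean [ 469.  -285.9] rect [ 472.2 -285.2] [56.6 53.1] 9.8
green [227, 334, 20, 36] 583 mean [ 567.9 -289.8] rect [ 566.7 -290.4] [24. 11.] 10.1
green [303, 334, 15, 36] 447 mean [ 560.6 -248.2] rect [ 559.4 -248. ] [24.2  8.2] 11.2
black [250, 159, 45, 12] 406 mean [ 457.7 -287.9] rect [ 457.7 -288.1] [ 5.8 24.2] 12.5
black [369, 160, 50, 75] 1692 mean [ 468.8 -215.2] rect [ 464.9 -217.7] [42.7 24.7] 9.8
black [0, 162, 560, 258] 55581 mean [ 569.  -254.5] rect [ 543.8 -267.5] [180.1 394.9] 9.7
t 5.3 pos [ 0.5021 -0.2794  0.0641] jaw 99.79 open 0.292 F [ 0.8  0.3 -1.8]
[-0.0054, 0.0001, 0.1086, 0.0005, -0.0001, 0.001]
```

View pics/w4.png

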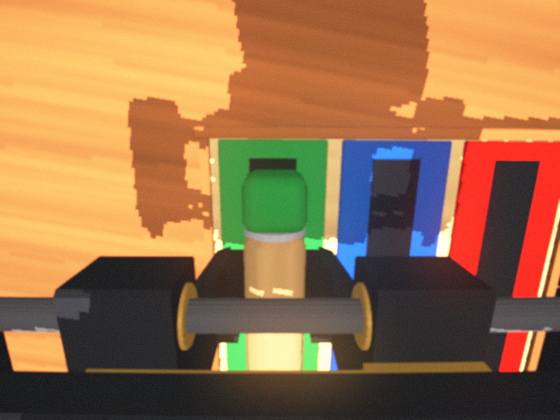

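The cap is centred over the outline, columns 250–295. I'll lower and release.

Emit:
{"fn": "play_rows", "kwargs": {"deltas": [[[1,-0.004,0.002,0.05,0,0,0.001],[1,-0.004,0.002,0.09,0,0,0.001],[1,-0.004,0.002,0.108,0,0,0.001],[1,-0.004,0.002,0.108,0,0,0.001],[1,-0.004,0.002,0.108,0,0,0.001]]]}}

```text
clock: 5.92
tool_pos: [0.503, -0.2805, 0.0316]
eef_rot: [0.645, 0.764, 0.001, 0.0]
contact_force: [0.0, 0.3, -1.8]
opening: 0.292
```

```bash
python3 -c "
from h import *
show([((.503,-.2805,.031),99.6)])"
```

```text
t 5.92 pos [ 0.503  -0.2805  0.0316] jaw 99.6 open 0.292 F [ 0.   0.3 -1.8]
[0.0, 0.0, 0.0021, 0.0005, -0.0001, 0.0]
```

Emit:
{"fn": "play_rows", "kwargs": {"deltas": [[[0.0,0,0,0.003,0,0,0],[0.0,0,0,0.003,0,0,0],[0.0,0,0,0.003,0,0,0],[0.0,0,0,-0.1,0,0,0],[0.0,0,0,-0.3,0,0,0]]]}}

```text
clock: 6.55
tool_pos: [0.5014, -0.2802, 0.1209]
eef_rot: [0.645, 0.764, 0.0, -0.002]
contact_force: [0.1, 0.1, 0.2]
opening: 0.504
```

```bash
python3 -c "
from h import *
show([((.6244,.0237,.16),105.5)])"
```

```text
t 6.55 pos [ 0.5014 -0.2802  0.1209] jaw 99.62 open 0.504 F [0.1 0.1 0.2]
[0.9307, 0.5731, -0.129, -0.0007, -0.0009, -0.0327]
```

Emit:
{"fn": "play_rows", "kwargs": {"deltas": [[[-1,0.93,0.57,-0.1,0,0,-0.033],[-1,0.93,0.57,-0.1,0,0,-0.033],[-1,0.93,0.57,-0.1,0,0,-0.033],[-1,0.93,0.57,-0.1,0,0,-0.033],[-1,0.93,0.57,-0.1,0,0,-0.033]]]}}

```text
clock: 7.18
tool_pos: [0.6183, 0.0105, 0.1502]
eef_rot: [0.605, 0.796, 0.0, -0.002]
contact_force: [0.6, -1.0, 0.8]
opening: 0.995
```

```bash
python3 -c "
from h import *
from plant import vision
im=vision.snapshot('top')[130:275,185:405]
cv2.imwrite('pics/top1.png',cv2.resize(im,(792,522),interpolation=cv2.INTER_CUBIC)[:,:,::-1])
show([((.6244,.0237,.08),105.5)])"
```

```text
t 7.22 pos [0.6212 0.0236 0.1525] jaw 106.19 open 1.0 F [3.7 7.  1.9]
[-0.006, 0.0085, 0.2418, 0.0025, -0.0042, 0.0038]
```

View pics/top1.png

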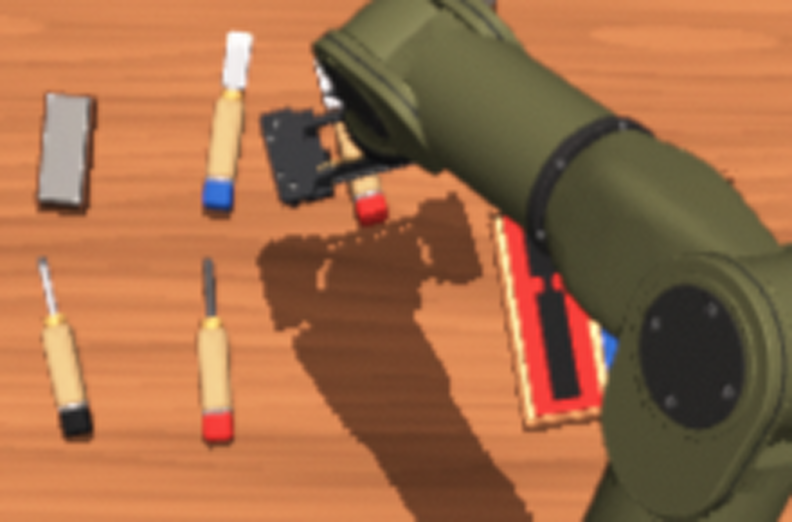

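The arm hides the tray here, so I'll check the green placing later. The gripper is over the red chisel, with its cap at (371,208). I'll descend.

Emit:
{"fn": "play_rows", "kwargs": {"deltas": [[[-1,-0.006,0.008,0.1,0.002,-0.004,0.003],[-1,-0.006,0.008,0.24,0.002,-0.004,0.003],[-1,-0.006,0.008,0.25,0.002,-0.004,0.003],[-1,-0.006,0.008,0.25,0.002,-0.004,0.003],[-1,-0.006,0.008,0.25,0.002,-0.004,0.003]]]}}

```text
clock: 7.85
tool_pos: [0.6253, 0.0237, 0.0793]
eef_rot: [0.605, 0.797, 0.002, 0.001]
contact_force: [0.2, -0.2, 0.6]
opening: 1.003
```

```bash
python3 w.py w5 | grep -vE "black";python3 -c "
from h import *
show([((.6244,.0237,.0225),105.5)])"
```

```text
t 7.85 pos [0.6253 0.0237 0.0793] jaw 105.61 open 1.003 F [ 0.2 -0.2  0.6]
red [0, 0, 93, 124] 6090 mean [ 563.6 -111. ] rect [ 562.2 -116.7] [59.1 49.8] 9.5
red [255, 160, 45, 43] 1754 mean [590.7  15.3] rect [590.7  15.4] [23.3 24.2] 15.6
blue [447, 230, 62, 44] 1384 mean [598.7 137.4] rect [600.8 140.3] [35.7 22.5] 79.1
wood [256, 208, 43, 91] 3448 mean [632.   26.8] rect [632.  27.] [56.2 24.2] 14.8
wood [446, 273, 27, 25] 467 mean [621.7 138.4] rect [622.  138.6] [18.2 13.2] 79.0
wood [403, 343, 31, 27] 470 mean [675.9 132.8] rect [677.5 133. ] [25.3 12.4] 50.4
bright [254, 333, 45, 38] 1662 mean [703.3  46.6] rect [703.7  46.7] [29.3 29.5] 15.6
t 7.9 pos [0.6252 0.0236 0.0792] jaw 105.61 open 0.999 F [0.3 0.4 0.6]
[0.0009, -0.0034, 0.1889, 0.0014, -0.0001, 0.0006]
```

View pics/w5.png

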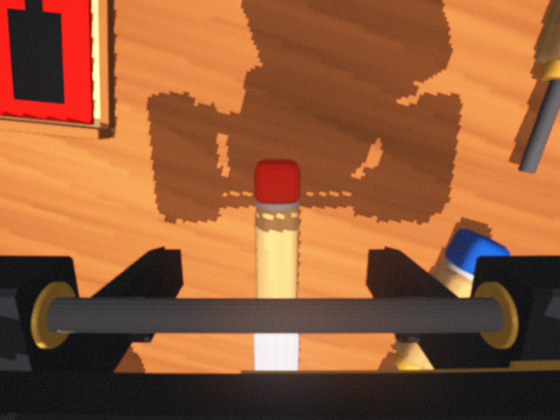

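The red chisel is centred at column 277 between the fingers, and its blade is wide and bright. The blue chisel (475,250) is outside the right finger, about 40 mm clear. I'll grasp now.

Emit:
{"fn": "play_rows", "kwargs": {"deltas": [[[-1,0.004,0,0.12,0.001,0,0],[-1,0.004,0,0.189,0.001,0,0],[0.2,0.004,0,0.189,0.001,0,0],[1,0.004,0,0.189,0.001,0,0],[1,0.004,0,0.189,0.001,0,0]]], "force": 25}}

```text
clock: 8.52
tool_pos: [0.6258, 0.0251, 0.0235]
eef_rot: [0.605, 0.797, 0.001, 0.001]
contact_force: [0.3, 0.5, -0.2]
opening: 0.684
```

Emit:
{"fn": "play_rows", "kwargs": {"deltas": [[[1,0,0,0,0,0,0],[1,0,0,0,0,0,0],[1,0,0,0,0,0,0],[1,0,0,0,0,0,0],[1,0,0,0,0,0,0]]]}}

```text
clock: 9.15
tool_pos: [0.6258, 0.0251, 0.0236]
eef_rot: [0.605, 0.797, 0.001, 0.001]
contact_force: [0.1, -0.7, 2.1]
opening: 0.295
```

```bash
python3 -c "
from h import *
show([])"
```

```text
t 9.15 pos [0.6258 0.0251 0.0236] jaw 105.6 open 0.295 F [ 0.1 -0.7  2.1]
```

Emit:
{"fn": "play_rows", "kwargs": {"deltas": [[[1,0,0,-0.1,0,0,0],[1,0,0,-0.25,0,0,0],[1,0,0,-0.25,0,0,0]]]}}

```text
clock: 9.52
tool_pos: [0.6277, 0.0259, 0.1017]
eef_rot: [0.605, 0.796, 0.004, 0.003]
contact_force: [1.1, 0.6, -1.5]
opening: 0.297
```

```bash
python3 -c "
from h import *
show([((.480,-.1463,.1),99.6)])"
```

```text
t 9.53 pos [0.6277 0.0259 0.1017] jaw 105.59 open 0.297 F [ 1.1  0.6 -1.5]
[-0.4206, -0.6284, -0.0001, 0.0029, -0.0002, 0.0333]
```

Emit:
{"fn": "play_rows", "kwargs": {"deltas": [[[1,-0.42,-0.63,0,0.003,0,0.033],[1,-0.42,-0.63,0,0.003,0,0.033],[1,-0.42,-0.63,0,0.003,0,0.033],[1,-0.42,-0.63,0,0.003,0,0.033],[1,-0.42,-0.63,0,0.003,0,0.033]]]}}

```text
clock: 10.15
tool_pos: [0.4758, -0.1498, 0.0988]
eef_rot: [0.647, 0.762, -0.003, -0.002]
contact_force: [-0.3, 0.8, -0.9]
opening: 0.292
```

```bash
python3 -c "
from h import *
show([((.480,-.1463,.065),99.6)])"
```

```text
t 10.15 pos [ 0.4758 -0.1498  0.0988] jaw 99.37 open 0.292 F [-0.3  0.8 -0.9]
[0.0094, 0.0165, 0.1125, -0.0021, 0.0002, -0.0013]
```

Emit:
{"fn": "play_rows", "kwargs": {"deltas": [[[1,0.009,0.016,0.05,-0.002,0,-0.001],[1,0.009,0.016,0.11,-0.002,0,-0.001],[1,0.009,0.016,0.11,-0.002,0,-0.001],[1,0.009,0.016,0.11,-0.002,0,-0.001]]]}}

```text
clock: 10.65
tool_pos: [0.4803, -0.1456, 0.0658]
eef_rot: [0.645, 0.764, 0.0, 0.0]
contact_force: [1.4, 0.3, -0.7]
opening: 0.293
```

```bash
python3 w.py w6 | grep -vE "wood|bright";python3 -c "
from h import *
show([((.480,-.1463,.0318),99.6)])"
```

```text
t 10.65 pos [ 0.4803 -0.1456  0.0658] jaw 99.6 open 0.293 F [ 1.4  0.3 -0.7]
red [221, 138, 107, 112] 9532 mean [ 447.4 -151.6] rect [ 450.5 -151.1] [58.3 52.7] 9.6
red [230, 334, 16, 35] 335 mean [ 547.3 -156.6] rect [ 546.2 -156.8] [23.6  8.4] 9.6
red [304, 334, 15, 35] 368 mean [ 540.2 -114.2] rect [ 539. -114.] [23.8  8.2] 11.0
blue [99, 139, 113, 141] 7835 mean [ 460.1 -210.4] rect [ 469.5 -209.6] [75.7 53.4] 9.6
green [0, 139, 100, 136] 7424 mean [ 466.5 -264.9] rect [ 477.8 -268.2] [73.4 50.6] 9.5
green [22, 334, 21, 39] 411 mean [ 571.3 -278.1] rect [ 569.8 -278. ] [26.9  8.2] 8.7
black [0, 158, 560, 262] 38241 mean [ 571.3 -161.6] rect [ 522.6 -134.7] [184.  399.2] 9.6
black [130, 158, 48, 95] 3349 mean [ 466.2 -217.9] rect [ 471.6 -216.4] [55.5 24.6] 9.7
black [353, 277, 143, 91] 8072 mean [521.3 -37.8] rect [519.7 -43.3] [60.9 88.9] 12.9
t 10.7 pos [ 0.4804 -0.1459  0.0661] jaw 99.58 open 0.29 F [ 0.3 -0.  -1.1]
[-0.0011, -0.0018, 0.1142, 0.0002, 0.0001, -0.0001]
```

View pics/w6.png

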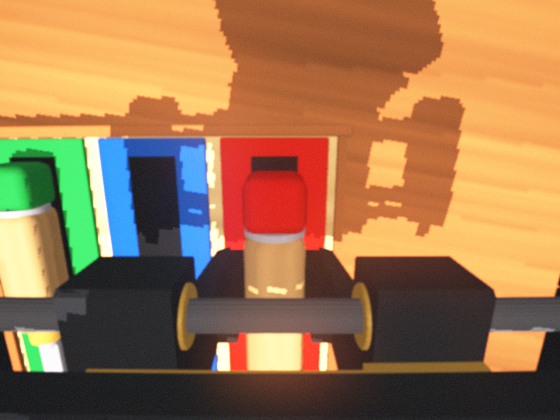

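The red cap is over the red outline (252–297, row 158), and the green chisel lies on its pad at the left. I'll lower.

Emit:
{"fn": "play_rows", "kwargs": {"deltas": [[[1,-0.001,-0.001,0.06,0,0,0],[1,-0.001,-0.001,0.1,0,0,0],[1,-0.001,-0.001,0.114,0,0,0],[1,-0.001,-0.001,0.114,0,0,0],[1,-0.001,-0.001,0.114,0,0,0]]]}}

```text
clock: 11.32
tool_pos: [0.4804, -0.1462, 0.0321]
eef_rot: [0.646, 0.764, 0.0, 0.001]
contact_force: [-0.2, -0.6, -0.9]
opening: 0.3
```

```bash
python3 -c "
from h import *
show([((.480,-.1461,.0315),99.6)])"
```

```text
t 11.32 pos [ 0.4804 -0.1462  0.0321] jaw 99.58 open 0.3 F [-0.2 -0.6 -0.9]
[0.0007, -0.0013, 0.0021, 0.0004, 0.0002, -0.0001]
```

Emit:
{"fn": "play_rows", "kwargs": {"deltas": [[[0.0,0,0,0.002,0,0,0],[0.0,0,0,0.002,0,0,0],[0.0,0,0,0.002,0,0,0],[0.0,0,0,-0.1,0,0,0],[0.0,0,0,-0.3,0,0,0]]]}}

```text
clock: 11.95
tool_pos: [0.4791, -0.146, 0.1217]
eef_rot: [0.645, 0.764, -0.001, -0.001]
contact_force: [1.3, -0.4, 0.8]
opening: 0.501
```

```bash
python3 -c "
from h import *
show([((.6361,.1425,.13),83.2)])"
```

```text
t 11.95 pos [ 0.4791 -0.146   0.1217] jaw 99.61 open 0.501 F [ 1.3 -0.4  0.8]
[0.8608, 0.6766, -0.0286, -0.001, -0.0002, 0.0912]
```

Emit:
{"fn": "play_rows", "kwargs": {"deltas": [[[-1,0.86,0.68,-0.03,-0.001,0,0.091],[-1,0.86,0.68,-0.03,-0.001,0,0.091],[-1,0.86,0.68,-0.03,-0.001,0,0.091],[-1,0.86,0.68,-0.03,-0.001,0,0.091],[-1,0.86,0.68,-0.03,-0.001,0,0.091]]]}}

```text
clock: 12.58
tool_pos: [0.6301, 0.1299, 0.1301]
eef_rot: [0.748, 0.664, 0.0, -0.0]
contact_force: [1.1, -0.6, -0.1]
opening: 0.999
```

```bash
python3 -c "
from h import *
show([((.6361,.1425,.08),83.2)])"
```

```text
t 12.57 pos [0.6301 0.1299 0.1301] jaw 83.24 open 0.999 F [ 1.1 -0.6 -0.1]
[0.0441, 0.0149, 0.1669, -0.0001, -0.0001, 0.0002]
```

Emit:
{"fn": "play_rows", "kwargs": {"deltas": [[[-1,0.044,0.015,0.05,0,0,0],[-1,0.044,0.015,0.16,0,0,0],[-1,0.044,0.015,0.167,0,0,0],[-1,0.044,0.015,0.167,0,0,0],[-1,0.044,0.015,0.167,0,0,0]]]}}

```text
clock: 13.2
tool_pos: [0.6368, 0.1421, 0.0812]
eef_rot: [0.748, 0.664, 0.001, 0.0]
contact_force: [0.0, 0.2, 0.6]
opening: 1.003
```

```bash
python3 w.py w7 | grep -vE "black";python3 -c "
from h import *
show([((.6361,.1425,.0225),83.2)])"
```

```text
t 13.2 pos [0.6368 0.1421 0.0812] jaw 83.19 open 1.003 F [0.  0.2 0.6]
blue [259, 160, 42, 37] 1248 mean [599.2 149.1] rect [600.4 149.1] [22.8 20.1] 83.2
wood [259, 205, 42, 94] 3557 mean [644.1 144.4] rect [644.5 143.9] [24.3 58.2] 84.4
bright [529, 0, 15, 34] 334 mean [531.5 294.2] rect [531.3 294.2] [17.6  5.4] 15.0
bright [480, 138, 72, 117] 6672 mean [629.6 287.9] rect [631.6 287.8] [36.  71.8] 86.8
bright [266, 333, 29, 38] 1082 mean [719.2 135.8] rect [719.5 136. ] [19.1 29.5] 83.1
t 13.25 pos [0.6368 0.1422 0.0812] jaw 83.19 open 0.998 F [ 0.4 -0.4  0.1]
[0.0004, -0.0027, 0.1958, 0.0005, -0.0003, -0.0]
```

View pics/w7.png

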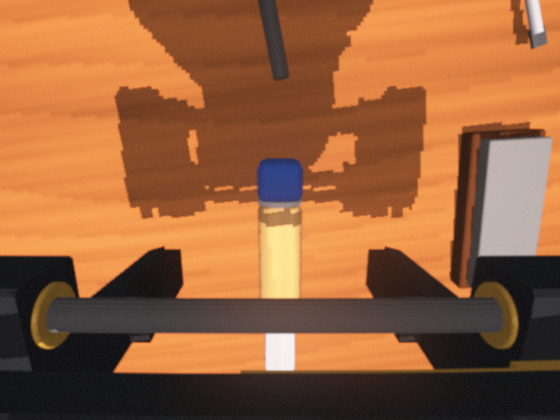

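The blue chisel is centred at column 280. The stone (510,210) and the file's rod tip (280,75) are clear. I'll shift about 2.5 mm and grasp.

Emit:
{"fn": "play_rows", "kwargs": {"deltas": [[[-1,0.008,0,0.12,0,0,-0.001],[-1,0.008,0,0.195,0,0,-0.001],[0.2,0.008,0,0.195,0,0,-0.001],[1,0.008,0,0.195,0,0,-0.001],[1,0.008,0,0.195,0,0,-0.001]]], "force": 25}}

```text
clock: 13.88
tool_pos: [0.6376, 0.1448, 0.0237]
eef_rot: [0.747, 0.665, 0.001, 0.0]
contact_force: [0.3, -0.1, -0.2]
opening: 0.682
```

Emit:
{"fn": "play_rows", "kwargs": {"deltas": [[[1,0,0,0,0,0,0],[1,0,0,0,0,0,0],[1,0,0,0,0,0,0],[1,0,0,0,0,0,0],[1,0,0,0,0,0,0]]]}}

```text
clock: 14.5
tool_pos: [0.6376, 0.1449, 0.0238]
eef_rot: [0.747, 0.665, 0.001, 0.0]
contact_force: [-0.2, 0.2, 1.2]
opening: 0.292
```

Emit:
{"fn": "play_rows", "kwargs": {"deltas": [[[1,0,0,-0.1,0,0,0],[1,0,0,-0.28,0,0,0],[1,0,0,-0.28,0,0,0]]]}}

```text
clock: 14.88
tool_pos: [0.6398, 0.1462, 0.1117]
eef_rot: [0.747, 0.665, 0.005, 0.002]
contact_force: [0.4, 0.4, -2.1]
opening: 0.289
```

```bash
python3 -c "
from h import *
show([((.492,-.2135,.11),99.6)])"
```

```text
t 14.88 pos [0.6398 0.1462 0.1117] jaw 83.35 open 0.289 F [ 0.4  0.4 -2.1]
[-1.2481, -0.3505, -0.0046, 0.0031, -0.0014, -0.0903]
```

Emit:
{"fn": "play_rows", "kwargs": {"deltas": [[[1,-0.9,-0.25,0,0.003,-0.001,-0.06],[1,-0.9,-0.25,0,0.003,-0.001,-0.06],[1,-0.9,-0.25,0,0.003,-0.001,-0.06],[1,-0.9,-0.25,0,0.003,-0.001,-0.06],[1,-0.9,-0.25,0,0.003,-0.001,-0.06]]]}}

```text
clock: 15.5
tool_pos: [0.5307, -0.1184, 0.1079]
eef_rot: [0.683, 0.73, -0.002, -0.001]
contact_force: [0.9, 2.0, -0.9]
opening: 0.29
```

```bash
python3 -c "
from h import *
show([((.4927,-.2135,.1),99.6)])"
```

```text
t 15.5 pos [ 0.5307 -0.1184  0.1079] jaw 93.86 open 0.29 F [ 0.9  2.  -0.9]
[-0.3077, -0.1474, 0.0273, -0.0016, 0.0003, -0.0319]
```

Emit:
{"fn": "play_rows", "kwargs": {"deltas": [[[1,-0.308,-0.147,0.03,-0.002,0,-0.032],[1,-0.308,-0.147,0.03,-0.002,0,-0.032],[1,-0.308,-0.147,0.03,-0.002,0,-0.032],[1,-0.308,-0.147,0.03,-0.002,0,-0.032],[1,-0.308,-0.147,0.03,-0.002,0,-0.032]]]}}

```text
clock: 16.12
tool_pos: [0.4936, -0.2117, 0.0992]
eef_rot: [0.644, 0.765, 0.001, 0.001]
contact_force: [0.2, -0.8, -1.9]
opening: 0.289
```

```bash
python3 -c "
from h import *
show([((.4927,-.2135,.066),99.6)])"
```

```text
t 16.12 pos [ 0.4936 -0.2117  0.0992] jaw 99.77 open 0.289 F [ 0.2 -0.8 -1.9]
[-0.0055, -0.0043, 0.1106, 0.0006, -0.0001, 0.001]
```

Emit:
{"fn": "play_rows", "kwargs": {"deltas": [[[1,-0.005,-0.004,0.05,0,0,0.001],[1,-0.005,-0.004,0.11,0,0,0.001],[1,-0.005,-0.004,0.11,0,0,0.001],[1,-0.005,-0.004,0.11,0,0,0.001]]]}}

```text
clock: 16.62
tool_pos: [0.493, -0.2128, 0.0662]
eef_rot: [0.645, 0.764, 0.001, 0.0]
contact_force: [0.2, 0.2, -1.0]
opening: 0.293
```

```bash
python3 w.py w8 | grep -vE "wood|bright";python3 -c "
from h import *
show([((.4927,-.2135,.0318),99.6)])"
```

```text
t 16.62 pos [ 0.493  -0.2128  0.0662] jaw 99.64 open 0.293 F [ 0.2  0.2 -1. ]
red [338, 136, 113, 144] 9172 mean [ 448.9 -160.7] rect [ 461.2 -156.4] [77.3 53.1] 9.5
blue [222, 136, 106, 114] 9588 mean [ 459.5 -218.7] rect [ 462.8 -218.1] [59.4 52.5] 9.7
blue [231, 334, 16, 36] 450 mean [ 561. -223.] rect [ 559.7 -223.7] [24.4  8.8] 11.1
blue [303, 334, 16, 36] 416 mean [ 553.7 -180.9] rect [ 552.4 -180.9] [24.3  8.6] 9.1
green [99, 136, 113, 144] 9128 mean [ 468.5 -276.7] rect [ 481.6 -276.7] [77.2 53.6] 9.5
black [0, 155, 560, 265] 39785 mean [ 584.2 -226.5] rect [ 535.  -201.6] [185.9 400.4] 9.6
black [253, 155, 44, 15] 610 mean [ 447.6 -220.6] rect [ 447.9 -220.5] [ 7.7 23.9] 9.7
black [356, 274, 140, 94] 9102 mean [ 531.  -105.6] rect [ 531.6 -108.8] [67.2 84.9] 9.6
t 16.68 pos [ 0.4932 -0.213   0.0664] jaw 99.63 open 0.297 F [ 0.1 -0.4 -1.6]
[-0.0015, -0.0021, 0.1155, 0.0008, -0.0001, 0.0001]
```

View pics/w8.png

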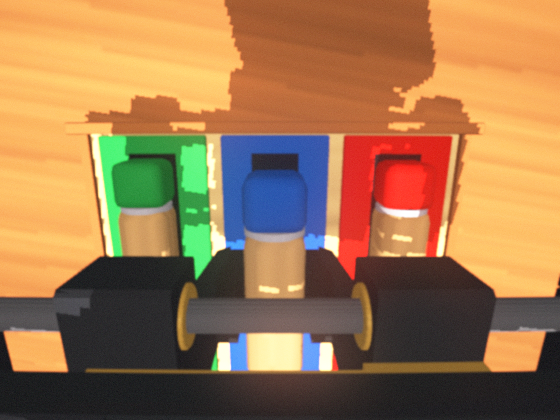

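All three pads show, with green and red seated left and right. The blue cap (275) is over its outline (253–297). I'll lower.

Emit:
{"fn": "play_rows", "kwargs": {"deltas": [[[1,-0.001,-0.002,0.06,0.001,0,0],[1,-0.001,-0.002,0.1,0.001,0,0],[1,-0.001,-0.002,0.114,0.001,0,0],[1,-0.001,-0.002,0.114,0.001,0,0],[1,-0.001,-0.002,0.114,0.001,0,0]]]}}

```text
clock: 17.3
tool_pos: [0.4928, -0.2133, 0.0321]
eef_rot: [0.645, 0.764, -0.0, -0.0]
contact_force: [0.2, 0.1, -2.4]
opening: 0.293
```

```bash
python3 -c "
from h import *
show([((.4927,-.2132,.0317),99.6)])"
```

```text
t 17.3 pos [ 0.4928 -0.2133  0.0321] jaw 99.63 open 0.293 F [ 0.2  0.1 -2.4]
[0.0005, -0.0003, 0.0015, -0.0001, -0.0001, 0.0002]
```

Emit:
{"fn": "play_rows", "kwargs": {"deltas": [[[0.1,0,0,0.002,0,0,0],[0.1,0,0,0.002,0,0,0],[0.1,0,0,0.002,0,0,0],[0.1,0,0,-0.1,0,0,0],[0.1,0,0,-0.3,0,0,0]]]}}

```text
clock: 17.92
tool_pos: [0.4915, -0.2131, 0.1216]
eef_rot: [0.645, 0.764, -0.001, -0.002]
contact_force: [1.6, -0.5, -0.3]
opening: 0.451
```

Emit:
{"fn": "play_rows", "kwargs": {"deltas": [[[0.1,0.3,0,-0.3,0,0,0],[0.1,0.8,0,-0.5,0,0,0],[0.1,0.8,0,-0.5,0,0,0],[0.1,0.8,0,-0.5,0,0,0],[0.1,0.8,0,-0.5,0,0,0]]]}}

```text
clock: 18.55
tool_pos: [0.4517, 0.0264, 0.274]
eef_rot: [0.644, 0.765, 0.0, -0.002]
contact_force: [0.6, -0.6, 0.0]
opening: 0.445
```

Emit:
{"fn": "play_rows", "kwargs": {"deltas": [[[0.1,1,0,0,0,0,0],[0.1,1,0,0,0,0,0],[0.1,1,0,0,0,0,0],[0.1,1,0,0,0,0,0],[0.1,1,0,0,0,0,0]]]}}

```text
clock: 19.18
tool_pos: [0.3993, 0.3243, 0.275]
eef_rot: [0.643, 0.766, 0.001, -0.002]
contact_force: [0.7, 0.4, -0.3]
opening: 0.449
```

Run:
```python
from h import *
from plant import vision
show([])
m=vision.camera_model('top');im=vision.snapshot('top');cv2.imwrite('pics/top2full.png',im[:,:,::-1])
cv2.imwrite('pics/top2.png',cv2.resize(im[130:275,185:405],(792,522),interpolation=cv2.INTER_CUBIC)[:,:,::-1])
M=masks(im)
for k,z in dict(wood=.034,bright=.0235).items():
    for b in blobs(M[k],30):
        if 180<b[2][0]<400 and 80<b[2][1]<330:
            ys,xs=np.nonzero(b[3]);w=ray(m,np.c_[xs,ys],z);c=w.mean(0);e,v=np.linalg.eigh(np.cov(w.T));a=v[:,1]*np.sign(v[0,1])
            print(k,[int(i) for i in b[0]],int(b[1]),(c*1000).round(1),np.degrees(np.arctan2(a[1],a[0])).round(1),np.sqrt(12*e).round(4))
```

```text
t 19.18 pos [0.3993 0.3243 0.275 ] jaw 99.95 open 0.449 F [ 0.7  0.4 -0.3]
wood [386, 181, 12, 57] 76 [ 528.  -305.3] 9.5 [0.005  0.1856]
wood [343, 184, 5, 18] 31 [ 575.6 -160.4] 10.6 [0.0082 0.0603]
wood [322, 190, 12, 58] 134 [ 497.1 -107.2] 9.6 [0.0073 0.1814]
wood [378, 200, 11, 25] 180 [ 518.2 -278.5] 10.2 [0.0226 0.0745]
wood [346, 203, 13, 41] 95 [ 478.2 -178. ] 10.7 [0.0098 0.131 ]
wood [357, 202, 10, 26] 182 [ 508.8 -211.1] 9.9 [0.0226 0.0743]
wood [335, 206, 10, 26] 178 [ 496.2 -144.3] 9.6 [0.0226 0.0731]
wood [196, 216, 10, 12] 68 [479.3 277. ] 30.0 [0.0194 0.0342]
wood [240, 217, 10, 27] 218 [453.  145.6] 4.9 [0.0267 0.0749]
wood [371, 217, 8, 24] 40 [ 465.9 -248.1] 10.8 [0.0082 0.077 ]
bright [196, 156, 13, 30] 293 [639.7 280.2] -2.7 [0.0327 0.089 ]
bright [376, 184, 7, 16] 62 [ 586.1 -268.5] 9.9 [0.0124 0.0494]
bright [353, 186, 9, 17] 99 [ 576.5 -200.9] 11.2 [0.0197 0.05  ]
bright [330, 190, 12, 16] 141 [ 564.4 -133.8] 11.3 [0.0282 0.0479]
```

View pics/top2.png

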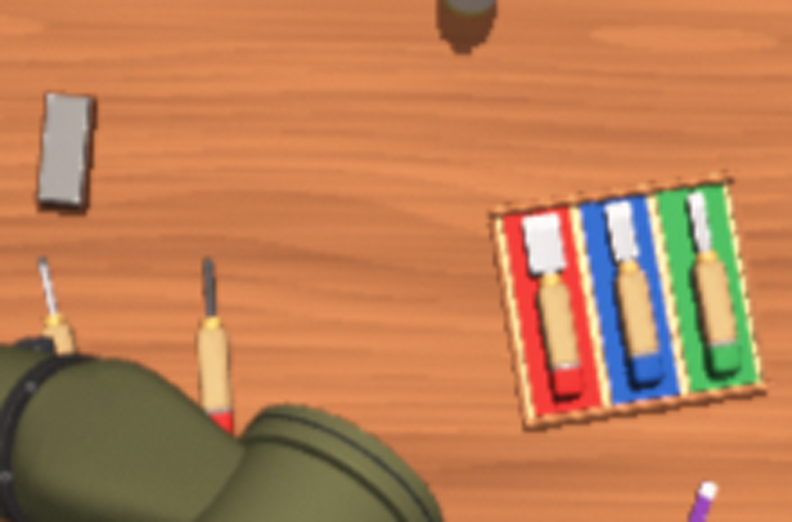

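The top view shows all three chisels on their pads at yaw 9.6–10.2° against the pads' 9.6°. By the top camera they are 1–3 mm from the outline centres. The stone, file, glue bottle and purple look-alike look unmoved, and the arm hides part of the screwdriver. I'll take a last oblique check for flatness.

Emit:
{"fn": "play_rows", "kwargs": {"deltas": [[[0.1,0,0,0,0,0,0],[0.1,0,0,0,0,0,0]]]}}

```text
clock: 19.48
tool_pos: [0.3964, 0.3323, 0.2762]
eef_rot: [0.64, 0.768, 0.004, -0.005]
contact_force: [0.2, -0.4, 0.0]
opening: 0.447
```

Run:
```python
from h import *
from plant import vision
im=vision.snapshot('scene')[140:330,130:420];cv2.imwrite('pics/scene2.png',cv2.resize(im,(800,524),interpolation=cv2.INTER_CUBIC)[:,:,::-1])
```

```text
(no output)
```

View pics/scene2.png

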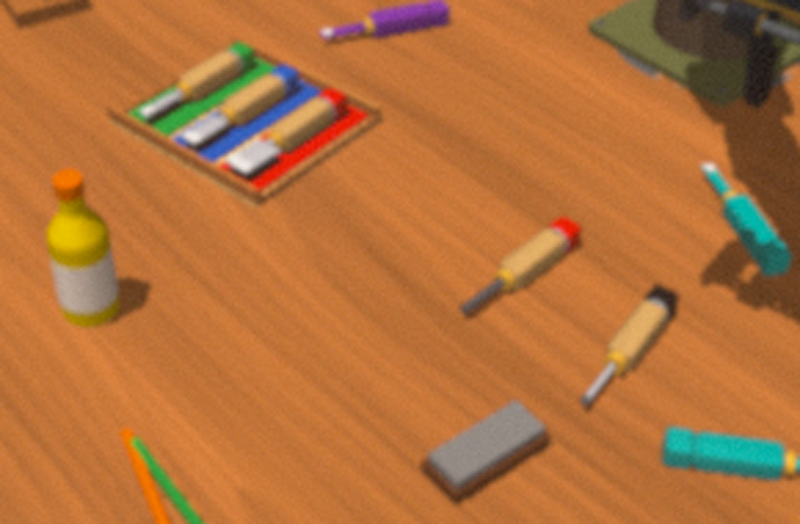

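All three chisels lie flat in the tray with their blades pointing the right way. The glue bottle (85,250), file (520,265), screwdriver (630,345) and stone (485,450) are where they were. I'm handing in.

```bash
python3 -c "
from plant import r
print(r.finish_job())"
```

```text
the job is handed in; nothing more can be done
None
```

I put the green, red and blue chisels on the pads matching their caps and handed the job in at about 19.5 s. The file, screwdriver, stone, glue bottle and look-alikes were not touched.

- **Position:** by the top camera, each chisel's handle middle is about 1–3 mm from its outline's centre along the length and about 1 mm or less sideways. Blue is furthest out, at about 2.7 mm.
- **Direction:** the handles lie at yaw 9.6–10.2° against the pads' 9.6°, with blades at the outlines' blade end. In the oblique view all three lie flat.
- **Disagreements:** the wrist camera placed the outlines about 1–1.5 mm from where the top camera did, so I aimed between the two. One early wrist reading was about 5 mm off because the arm was still settling. I corrected it before grasping.
- **Not checked:** I did not re-measure the lengthwise offset with the wrist camera after release. The arm hid part of the screwdriver in the last top view, but the oblique view showed it in place.

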